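# Find the hidden release notch of the tool case

## Robot

A 6-joint arm with a two-finger parallel gripper is mounted at the origin on the work surface. World frame = base frame: x ahead of the robot, y to its left, z up, the work surface at z = 0. Lengths are in m, angles in rad, forces in N, time in s.
With the tool pointing down it reaches from about 0.4 to 0.925 m from the base axis. Payload 12.5 kg.
Tool frame: the origin (TCP) lies on the front face of the gripper's body, between the roots of the fingers; the fingertips stand 78 mm ahead of it and the grasp point (between the pads) lies bot.pinch_z ahead of it (bot.pinch_z is the distance from the TCP to the grasp point, in m); z points along the fingers, y is the line along which they close (so a half turn about z gives the same grasp; the last joint's range is limited). The gripper opens to 95 mm and grips with 3 to 60 N. Pads are 20 mm wide; open, the fingers measure 119 mm over their backs; the gripper's body (75 mm by 180 mm) begins 59 mm behind the grasp point.
Start: joints at [-1.323, 0.491, 1.559, -0, 1.092, -0.106], TCP at [0.217, -0.586, 0.292] pointing down, gripper open.
Joint ranges: [-3.1, 3.1], [-0.84, 2.19], [0.05, 2.79], [-1.13, 4.28], [0.06, 2.93], [-2.69, 2.69]. Speed limits (rad/s): [2.22, 2.22, 2.79, 3.14, 3.14, 3.14].

## Interface

Orientations are given as a unit quaternion [x, y, z, w].
In Python, from bench import bot gives the robot as it stands. The module is installed in compiled form; this text tells all that it offers.
- The arm moves only by the tool play_rows, never from a script. Its argument "targets" is a list of rows, each a list of 3 entries, a list of its own where there are three numbers: the shift along the tool's x, y, z in cm, then the turn, a rotation vector about the tool's x, y, z in rad, then the finger opening in cm, from 0 to 9.51. In form: [[[tx, ty, tz], [ax, ay, az], jaw], ...]. A call has 1 to 8 rows; each row is the pose to reach, as a shift and turn from the pose commanded when the call began, along the tool's axes at that moment; what a row does not reach only later rows make up. A row lasts 1/12 s, in which the tool goes at most 41.7 mm and 7.16 degrees, less where a joint would pass 70% of its speed; a pose out of reach is approached as far as the arm can. A call with a gripper value outside its range is refused whole. The fingers move at their own pace and stop on an object; the grip force is fixed at half the most. Time passes only in rows, so rows that repeat a pose let the fingers close. It gives the time, the measured TCP pose, the force, the opening and the grip force at its end, in the units of the state.
- bot.state(): the state, without advancing time (a new reading comes with each control period).
- bot.grab_frame(name): name is "side" or "top" or "wrist"; returns a dict with "img" (384x512x3 uint8, red, green, blue), "K" (3x3 intrinsics, pixels), "R" (3x3) and "t" (3): a world point X has camera coordinates R X + t. Camera axes: x right, y down, z forward; pixel columns grow to the right and rows downward; lengths in m; the calibration is good to about 2 mm. A picture is of the moment at which its call begins. There is no depth.
- bot.close_job(): hands the job in; it is judged then, once.
The state is a dict: "time_s": time; "joint_pos": joint angles; "dq": joint speeds; "joint_efforts": joint torques, N m; "eef_pos": TCP position; "eef_rot": TCP orientation; "ft_force": force on the tool from outside, world axes, zero at the start; "wrist_torque": the same for the moment, N m; "gripper_width": finger opening in m; "gripper_force": force on a finger pad.
Only numpy, scipy, OpenCV 4.12 (cv2) and the standard library are available. Lean on these libraries where they do the work, as an engineer would, in place of code of your own. Each camera call takes 0.05 s, during which the arm holds its last target. There are 200 camera calls.

## Task

The blue tool case opens by a catch hidden in a notch somewhere along its front metal edge. Put closed fingertips gently on the red end of that edge and run them along it, keeping touch, until you find the notch, then press the catch inside it fully down, so that the lid comes ajar, and draw clear. Do not pry at the lid, do not force anything, and leave the jar, the spray can and the screwdriver where they are.

Things in the scene. Friction and masses are not known exactly. Their poses are not given: they have to be found in the camera images.
- case: Blue steel tool case fixed to the bench, 200 (x) by 360 (y) by 95 mm high, lid shut. Origin: centre of its underside; x from the front to the hinges at the back, y along the front towards the red end, z up. Along its front runs a flat-topped edge bar: x from -100 to -64 mm, 360 mm long, top 90 mm above the bench. It bears presses up to 60 N.
- edge_start (a point): Middle of the red end on top of the edge bar (case frame x -82, y 155, z 90 mm). The last 50 mm of the bar (y 130 to 180) are red plastic, the rest bare aluminium. Begin the sweep here.
- edge_end (a point): The same point at the bar's other end (case frame x -82, y -155, z 90 mm). The edge runs straight from edge_start to edge_end. Up to 75 mm either side of the middle its top lies 0.6 mm lower.
- edge_mid (a point): Middle of the edge bar's top line (case frame x -82, y 0, z 90 mm). The one notch, 50 mm long in y, is centred anywhere within 50 mm of here along the edge; it is open to the top and front, has upright end walls, and takes closed fingers. The black catch fills its floor, 31 mm wide (x), flat top 12 mm below the bar's top. Elsewhere the bar is unbroken.
- catch (a joint): Travel of the black catch in m: 0 untouched, 0.008 fully down. It goes straight down with 4 to 8 N and stays where it is pushed. A rocker links it to the lid: fully down raises the lid by 0.12 rad.
- lid: The blue lid, a 155 by 358 by 6 mm plate with a steel handle 31 mm high across its middle. Origin on the hinge line at the back (case frame x 100, z 89 mm), plate reaching to x -57 mm, 7 mm behind the edge bar. z axis vertical when shut. It moves with the catch (its front rises 19 mm); fingers must not push or pry it with more than 3 N.
- jar: Loose lidded glass jar, 66 mm across, 100 mm tall, standing off the red end of the case; origin at its underside. Leave alone.
- spray: Loose white spray can with orange label, 58 mm across, 180 mm tall, standing off the other end of the case; origin at its underside. Leave alone.
- driver: Loose screwdriver, about 200 mm long and 26 mm thick, lying on the bench before the case, roughly along its front; origin under its middle, x along its shaft. Leave alone.

How it is judged:
By the outcome, as a careful person would: the job done as asked, in the order asked, and still so for the second after the job is handed in, with the robot touching nothing.
It also fails if it takes over 54 s, if anything falls off the work surface, if the arm or the gripper's body presses on something with over 40 N, if the wrist force passes 120 N, or if a joint passes its speed limit or range.

## Working session

There is one attempt and no reset: what is moved stays moved. The work goes in short steps, Python scripts to look and compute and a tool call to move; the robot and the scene stay as the last step left them, time stands still between calls to the robot, and variables do not carry over. Pictures are saved under pics/ and viewed, at most 10 in all, crops included, and the job is handed in when it is done.

Besides the shell and the picture viewer there is one more tool, called after "Request:" as name(argument=value, ...), one argument or row to a line, values as JSON. play_rows: Moves the arm, as the interface text tells. Its arguments: {"type":"object","properties":{"targets":{"type":"array"}},"required":["targets"]}

```bash
mkdir -p pics; python3 - <<'E'
from bench import bot
import cv2,numpy as np
s=bot.state();print(s,bot.pinch_z)
for n in("top","side"):
    f=bot.grab_frame(n);cv2.imwrite(f"pics/{n}0.png",f["img"][:,:,::-1]);np.savez(f"pics/{n}0.npz",**f);print(n,f["K"].tolist(),f["R"].round(3).tolist(),f["t"])
E
```

```text
{'time_s': 0.0, 'joint_pos': array([-1.32260374e+00,  4.91541629e-01,  1.55945360e+00,  6.05593633e-06,
        1.09168348e+00, -1.05622619e-01]), 'dq': array([-0.00071334, -0.00097908, -0.00131981,  0.00106845, -0.00057759,
       -0.00070206]), 'joint_efforts': array([ 2.62615674e-05, -6.12652159e+01, -2.58188045e+01,  6.92947232e-02,
        4.81447473e-02, -7.31311161e-05]), 'eef_pos': array([ 0.2165195 , -0.58612865,  0.29167141]), 'eef_rot': array([ 9.84392719e-01,  1.75984883e-01, -3.59976034e-05, -5.41841449e-04]), 'ft_force': array([-0.53383594, -0.70439628, -0.56462257]), 'wrist_torque': array([-0.06405494, -0.00904396, -0.01482952]), 'gripper_force': 0.0, 'gripper_width': 0.09498339835287077} 0.0588
top [[346.4240154878724, 0.0, 255.81491907404455], [0.0, 346.4240154878724, 188.49700502442744], [0.0, 0.0, 1.0]] [[-0.055, -0.998, 0.002], [-0.975, 0.053, -0.217], [0.217, -0.014, -0.976]] [0.05556473 0.617962   0.80334883]
side [[478.0785952142895, 0.0, 261.89755164417306], [0.0, 478.0785952142895, 197.16744473910765], [0.0, 0.0, 1.0]] [[-0.962, -0.273, -0.001], [-0.169, 0.598, -0.783], [0.214, -0.754, -0.621]] [0.57957451 0.16717041 1.1292409 ]
```

View pics/top0.png

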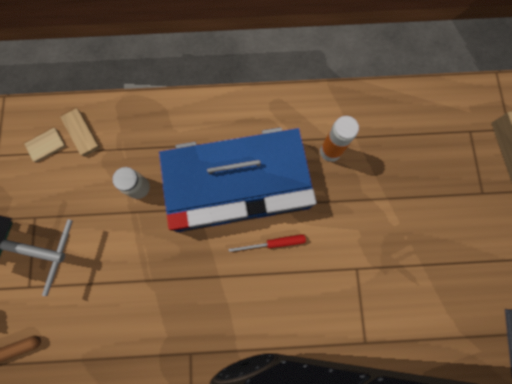

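View pics/side0.png

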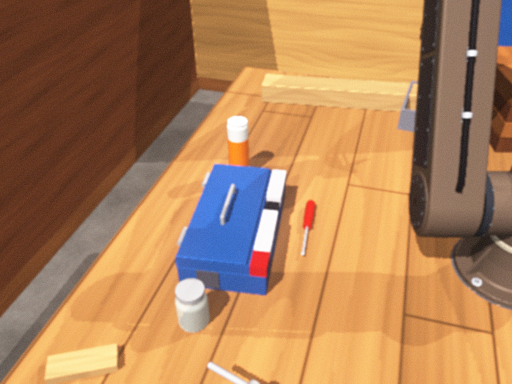

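Top view: red end at about (177,219), bar runs to (314,200), black gap at about (257,208). Jar (130,182), spray (340,138), driver lies in front (268,243). I'll rectify onto the z=0.09 plane and fit the bar.

```bash
cat > h.py <<'E'
import numpy as np,cv2
def H(f,z,x0,y0,s):  # out px (u,v): x=x0-v*s, y=y0-u*s -> image px
    A=np.array([[0,-s,x0],[-s,0,y0],[0,0,z],[0,0,1.]])
    return f["K"]@np.c_[f["R"],f["t"]]@A
def rect(f,z,x0=.85,y0=.35,s=.001,size=(600,400)):
    return cv2.warpPerspective(f["img"],H(f,z,x0,y0,s),size,flags=cv2.INTER_CUBIC|cv2.WARP_INVERSE_MAP)
E
python3 - <<'E'
from h import *
for n in("top","side"):
    f=np.load(f"pics/{n}0.npz");r=rect(f,.09)
    cv2.imwrite(f"pics/{n}_r.png",r[:,:,::-1])
    h=cv2.cvtColor(r,cv2.COLOR_RGB2HSV);k=np.ones((5,5),np.uint8)
    w=cv2.inRange(h,(0,0,150),(179,60,255)); red=cv2.inRange(h,(0,180,90),(6,255,255))|cv2.inRange(h,(172,150,90),(179,255,255))
    for nm,m in(("w",w),("red",red)):
        for c in cv2.findContours(cv2.morphologyEx(m,cv2.MORPH_OPEN,k),0,2)[0]:
            if cv2.contourArea(c)>500:
                (u,v),sz,a=cv2.minAreaRect(c);print(n,nm,"x %.3f y %.3f"%(.85-v*.001,.35-u*.001),np.round(sz),round(a,1),cv2.contourArea(c),[( round(.85-p[1]*.001,3),round(.35-p[0]*.001,3)) for p in cv2.boxPoints(((u,v),sz,a))])
a=cv2.imread("pics/top_r.png");b=cv2.imread("pics/side_r.png")
cv2.imwrite("pics/both.png",np.r_[a[100:400],b[100:400]])
E
```

```text
top w x 0.560 y 0.121 [ 36. 140.] 83.1 4678.5 [(np.float32(0.57), np.float32(0.192)), (np.float32(0.586), np.float32(0.053)), (np.float32(0.551), np.float32(0.049)), (np.float32(0.534), np.float32(0.188))]
top w x 0.582 y -0.059 [ 35. 118.] 83.2 3898.0 [(np.float32(0.593), np.float32(0.002)), (np.float32(0.607), np.float32(-0.116)), (np.float32(0.572), np.float32(-0.12)), (np.float32(0.558), np.float32(-0.002))]
top w x 0.660 y 0.335 [30. 55.] 0.0 1378.0 [(np.float32(0.632), np.float32(0.35)), (np.float32(0.687), np.float32(0.35)), (np.float32(0.687), np.float32(0.32)), (np.float32(0.632), np.float32(0.32))]
top w x 0.765 y -0.216 [60. 64.] 90.0 3058.5 [(np.float32(0.795), np.float32(-0.184)), (np.float32(0.795), np.float32(-0.248)), (np.float32(0.735), np.float32(-0.248)), (np.float32(0.735), np.float32(-0.184))]
top red x 0.484 y -0.044 [22. 89.] 84.6 1751.5 [(np.float32(0.491), np.float32(0.002)), (np.float32(0.499), np.float32(-0.087)), (np.float32(0.477), np.float32(-0.089)), (np.float32(0.469), np.float32(-0.0))]
top red x 0.547 y 0.216 [37. 43.] 83.3 1457.5 [(np.float32(0.563)
[... 1105 characters left out ...]
at32(0.762), np.float32(-0.058)), (np.float32(0.755), np.float32(0.004))]
side w x 0.750 y -0.236 [57. 27.] 90.0 1125.0 [(np.float32(0.779), np.float32(-0.222)), (np.float32(0.779), np.float32(-0.249)), (np.float32(0.722), np.float32(-0.249)), (np.float32(0.722), np.float32(-0.222))]
side red x 0.475 y 0.037 [ 22. 101.] 84.8 1857.5 [(np.float32(0.481), np.float32(0.088)), (np.float32(0.49), np.float32(-0.012)), (np.float32(0.468), np.float32(-0.014)), (np.float32(0.459), np.float32(0.086))]
side red x 0.544 y 0.228 [39. 70.] 81.3 2460.5 [(np.float32(0.557), np.float32(0.266)), (np.float32(0.568), np.float32(0.196)), (np.float32(0.53), np.float32(0.19)), (np.float32(0.519), np.float32(0.26))]
```

View pics/both.png

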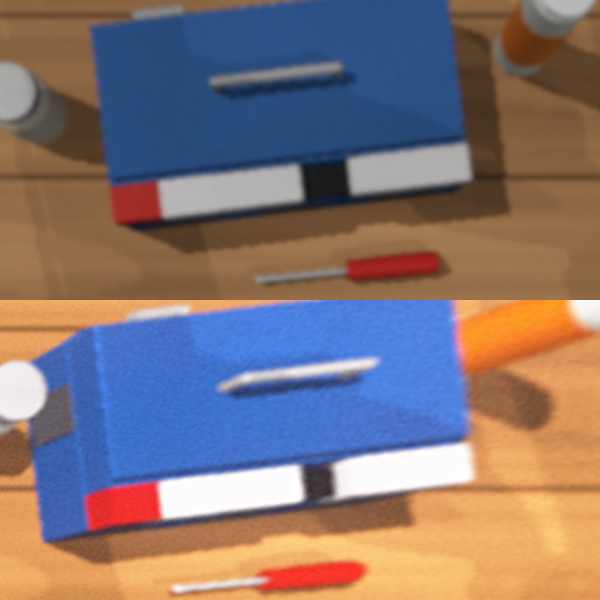

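The black gap's centre is at about (0.572, 0.026), roughly 50 mm long, which is case y ≈ -37. Edge_mid is about (0.5665, 0.062) with yaw ≈ 0.121 rad. edge_start comes to about (0.548, 0.216), and the 310 mm length of the aluminium checks. Moving now.

Request:
play_rows(
  targets=[
    [[36.4,-22.4,0],[0,0,0.233],0],
    [[36.4,-22.4,0],[0,0,0.233],0],
    [[36.4,-22.4,0],[0,0,0.233],0],
    [[36.4,-22.4,0],[0,0,0.233],0],
    [[36.4,-22.4,0],[0,0,0.233],0],
    [[36.4,-22.4,0],[0,0,0.233],0],
    [[36.4,-22.4,0],[0,0,0.233],0],
    [[36.4,-22.4,0],[0,0,0.233],0],
  ],
)

```text
time_s: 0.77
eef_pos: [0.4231, -0.3222, 0.2921]
eef_rot: [0.998, 0.06, -0.0, -0.0]
ft_force: [0.6, -0.4, -0.1]
gripper_width: 0.0469
gripper_force: 0.0
```

```bash
cat > go.py <<'E'
import sys,numpy as np
from bench import bot
from scipy.spatial.transform import Rotation as R
th=.121; ex=np.array([np.cos(th),np.sin(th),0]); ey=np.array([-np.sin(th),np.cos(th),0]); mid=np.array([.5665,.0617,0])
def rep():
    s=bot.state();p=s["eef_pos"];d=p-mid
    print("t",round(s["time_s"],2),"case x,y mm",(d@ex*1e3).round(1),(d@ey*1e3).round(1),"tip z",((p[2]-.078)*1e3).round(2),"F",s["ft_force"].round(1),"w",round(s["gripper_width"],4))
    return s
if __name__=="__main__":
    s=rep();q=R.from_quat(s["eef_rot"])
    if len(sys.argv)>3:
        x,y,z=map(float,sys.argv[1:4]);X=mid+ex*x/1e3+ey*y/1e3+[0,0,z/1e3+.078]
        T=R.from_matrix(np.c_[ex,-ey,[0,0,-1]])
        print("shift cm",(q.inv().apply(X-s["eef_pos"])*100).round(2),"turn",(q.inv()*T).as_rotvec().round(3))
E
python3 go.py -83 155 120
```

```text
t 0.77 case x,y mm -188.7 -363.8 tip z 214.15 F [ 0.6 -0.4 -0.1] w 0.0469
shift cm [ 10.54 -51.89   9.42] turn [-0.  0. -0.]
```

Request:
play_rows(
  targets=[
    [[18.7,-51.9,0],[0,0,0],0],
    [[18.7,-51.9,0],[0,0,0],0],
    [[18.7,-51.9,0],[0,0,0],0],
    [[18.7,-51.9,0],[0,0,0],0],
    [[18.7,-51.9,0],[0,0,0],0],
    [[18.7,-51.9,0],[0,0,0],0],
    [[18.7,-51.9,0],[0,0,0],0],
    [[18.7,-51.9,0],[0,0,0],0],
  ],
)

```text
time_s: 1.43
eef_pos: [0.4966, 0.003, 0.2922]
eef_rot: [0.998, 0.06, -0.0, 0.0]
ft_force: [0.3, -0.5, 0.5]
gripper_width: 0.0005
gripper_force: 0.0
```

```bash
python3 go.py -1 155 120
```

```text
t 1.43 case x,y mm -76.4 -49.9 tip z 214.17 F [ 0.3 -0.5  0.5] w 0.0005
shift cm [  7.54 -20.49   9.41] turn [ 0.  0. -0.]
```

Request:
play_rows(
  targets=[
    [[7.5,-20.5,8.5],[0,0,0],0],
    [[7.5,-20.5,8.5],[0,0,0],0],
    [[7.5,-20.5,8.5],[0,0,0],0],
    [[7.5,-20.5,8.5],[0,0,0],0],
    [[7.5,-20.5,8.5],[0,0,0],0],
    [[7.5,-20.5,8.5],[0,0,0],0],
    [[7.5,-20.5,8.5],[0,0,0],0],
    [[7.5,-20.5,8.5],[0,0,0],0],
  ],
)

```text
time_s: 2.1
eef_pos: [0.546, 0.2144, 0.2061]
eef_rot: [0.998, 0.061, -0.001, 0.0]
ft_force: [-0.8, -0.0, 0.7]
gripper_width: 0.0004
gripper_force: 0.0
```

```bash
python3 - <<'E'
import go,cv2
from bench import bot
f=bot.grab_frame("top");g=bot.grab_frame("side");cv2.imwrite("pics/a.png",cv2.hconcat([cv2.resize(f["img"][120:300,80:350],None,fx=1.4,fy=1.4),cv2.resize(g["img"][120:372,130:330],None,fx=1,fy=1)])[:,:,::-1])
E
python3 go.py -1 155 92
```

```text
t 2.2 case x,y mm -1.8 152.5 tip z 129.29 F [0.2 0.  0.1] w 0.0004
shift cm [ 0.08 -0.26  3.73] turn [ 0.  0. -0.]
```

View pics/a.png

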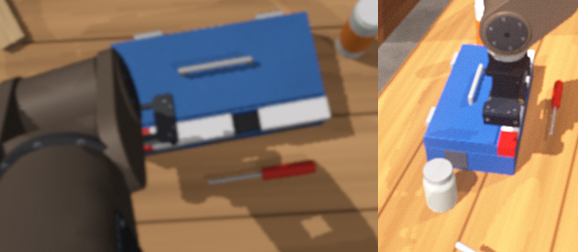

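The crops show the gripper over the red end, red plastic at about (150,135) and (508,142), everything else in place. Next I lower slowly.

Request:
play_rows(
  targets=[
    [[0.1,-0.25,1.5],[0,0,0],0],
    [[0.1,-0.25,2.6],[0,0,0],0],
    [[0.1,-0.25,3.2],[0,0,0],0],
    [[0.1,-0.25,3.5],[0,0,0],0],
    [[0.1,-0.25,3.6],[0,0,0],0],
    [[0.1,-0.25,3.65],[0,0,0],0],
    [[0.1,-0.25,3.7],[0,0,0],0],
    [[0.1,-0.25,3.75],[0,0,0],0],
  ],
)

```text
time_s: 2.87
eef_pos: [0.5473, 0.216, 0.1701]
eef_rot: [0.998, 0.06, 0.0, -0.0]
ft_force: [-0.2, -0.1, -0.2]
gripper_width: 0.0006
gripper_force: 0.0
```

```bash
python3 go.py -1 155 90
```

```text
t 2.87 case x,y mm -0.4 155.5 tip z 92.09 F [-0.2 -0.1 -0.2] w 0.0006
shift cm [-0.06  0.05  0.21] turn [ 0.    -0.001 -0.   ]
```

Request:
play_rows(
  targets=[
    [[0,0,0.04],[0,0,0],0],
    [[0,0,0.08],[0,0,0],0],
    [[0,0,0.12],[0,0,0],0],
    [[0,0,0.15],[0,0,0],0],
    [[0,0,0.18],[0,0,0],0],
    [[0,0,0.2],[0,0,0],0],
    [[0,0,0.2],[0,0,0],0],
  ],
)

```text
time_s: 3.45
eef_pos: [0.5472, 0.216, 0.1679]
eef_rot: [0.998, 0.06, 0.0, 0.0]
ft_force: [-0.5, -0.9, 4.9]
gripper_width: 0.0006
gripper_force: 2.0
```

Request:
play_rows(
  targets=[
    [[0,0,0.02],[0,0,0],0],
    [[0,0,0.02],[0,0,0],0],
    [[0,0,0.02],[0,0,0],0],
  ],
)

```text
time_s: 3.7
eef_pos: [0.5471, 0.216, 0.1679]
eef_rot: [0.998, 0.06, 0.0, 0.0]
ft_force: [-1.0, -0.8, 6.6]
gripper_width: 0.0004
gripper_force: 3.2
```

Request:
play_rows(
  targets=[
    [[0,0.3,0.01],[0,0,0],0],
    [[0,0.6,0.01],[0,0,0],0],
    [[0,1.0,0.01],[0,0,0],0],
    [[0,1.4,0.01],[0,0,0],0],
    [[0,1.8,0.01],[0,0,0],0],
    [[0,2.2,0.01],[0,0,0],0],
    [[0,2.6,0.01],[0,0,0],0],
    [[0,3.0,0.01],[0,0,0],0],
  ],
)

```text
time_s: 4.37
eef_pos: [0.5512, 0.1865, 0.1679]
eef_rot: [0.998, 0.06, 0.001, -0.0]
ft_force: [0.1, 4.4, 5.1]
gripper_width: 0.0007
gripper_force: 2.6
```

```bash
python3 go.py -1 155 90
```

```text
t 4.37 case x,y mm -0.1 125.8 tip z 89.92 F [0.1 4.4 5.1] w 0.0007
shift cm [-0.09 -2.92 -0.01] turn [-0.001 -0.002 -0.   ]
```

Request:
play_rows(
  targets=[
    [[0,0.4,0.02],[0,0,0],0],
    [[0,0.8,0.02],[0,0,0],0],
    [[0,1.2,0.02],[0,0,0],0],
    [[0,1.6,0.02],[0,0,0],0],
    [[0,2.0,0.02],[0,0,0],0],
    [[0,2.4,0.02],[0,0,0],0],
    [[0,2.8,0.02],[0,0,0],0],
    [[0,3.2,0.02],[0,0,0],0],
  ],
)

```text
time_s: 5.03
eef_pos: [0.5551, 0.1549, 0.1679]
eef_rot: [0.998, 0.06, 0.001, -0.0]
ft_force: [-0.9, 5.1, 7.4]
gripper_width: 0.0008
gripper_force: 3.4
```

```bash
python3 go.py -1 155 90
```

```text
t 5.03 case x,y mm -0.0 93.9 tip z 89.93 F [-0.9  5.1  7.4] w 0.0008
shift cm [-0.1  -6.11 -0.  ] turn [-0.001 -0.002 -0.   ]
```

Request:
play_rows(
  targets=[
    [[0,0.3,0.01],[0,0,0],0],
    [[0,0.7,0.02],[0,0,0],0],
    [[0,1.1,0.03],[0,0,0],0],
    [[0,1.5,0.04],[0,0,0],0],
    [[0,1.9,0.04],[0,0,0],0],
    [[0,2.3,0.04],[0,0,0],0],
    [[0,2.6,0.05],[0,0,0],0],
    [[0,2.9,0.05],[0,0,0],0],
  ],
)

```text
time_s: 5.7
eef_pos: [0.5586, 0.1261, 0.1673]
eef_rot: [0.998, 0.06, 0.001, -0.0]
ft_force: [-0.6, 5.2, 7.1]
gripper_width: 0.0005
gripper_force: 3.5
```

```bash
python3 go.py -1 155 90
```

```text
t 5.7 case x,y mm -0.1 64.9 tip z 89.35 F [-0.6  5.2  7.1] w 0.0005
shift cm [-0.09 -9.01 -0.06] turn [-0.001 -0.002 -0.   ]
```

Request:
play_rows(
  targets=[
    [[0,0.4,0.01],[0,0,0],0],
    [[0,0.8,0.01],[0,0,0],0],
    [[0,1.2,0.01],[0,0,0],0],
    [[0,1.6,0.01],[0,0,0],0],
    [[0,2.0,0.01],[0,0,0],0],
    [[0,2.4,0.01],[0,0,0],0],
    [[0,2.8,0.01],[0,0,0],0],
    [[0,3.2,0.01],[0,0,0],0],
  ],
)

```text
time_s: 6.37
eef_pos: [0.5625, 0.0944, 0.1673]
eef_rot: [0.998, 0.06, 0.001, -0.0]
ft_force: [-1.0, 7.0, 8.7]
gripper_width: 0.0007
gripper_force: 4.3
```

Request:
play_rows(
  targets=[
    [[0,0.4,0],[0,0,0],0],
    [[0,0.8,0],[0,0,0],0],
    [[0,1.2,0],[0,0,0],0],
    [[0,1.6,0],[0,0,0],0],
    [[0,2.0,0],[0,0,0],0],
    [[0,2.4,0],[0,0,0],0],
    [[0,2.8,0],[0,0,0],0],
    [[0,3.2,0],[0,0,0],0],
  ],
)

```text
time_s: 7.03
eef_pos: [0.5663, 0.0627, 0.1673]
eef_rot: [0.998, 0.06, 0.001, -0.0]
ft_force: [-1.1, 7.5, 8.7]
gripper_width: 0.0003
gripper_force: 4.4
```

```bash
python3 go.py -1 155 90
```

```text
t 7.03 case x,y mm -0.1 1.0 tip z 89.34 F [-1.1  7.5  8.7] w 0.0003
shift cm [ -0.1  -15.4   -0.06] turn [-0.001 -0.002 -0.   ]
```

Request:
play_rows(
  targets=[
    [[0,0.3,0],[0,0,0],0],
    [[0,0.6,0],[0,0,0],0],
    [[0,0.9,0],[0,0,0],0],
    [[0,1.2,0],[0,0,0],0],
    [[0,1.4,0],[0,0,0],0],
    [[0,1.6,0],[0,0,0],0],
  ],
)

```text
time_s: 7.53
eef_pos: [0.5681, 0.0468, 0.1672]
eef_rot: [0.998, 0.06, 0.001, -0.0]
ft_force: [-0.2, 5.8, 6.9]
gripper_width: 0.0005
gripper_force: 3.6
```

Request:
play_rows(
  targets=[
    [[0,0.2,0],[0,0,0],0],
    [[0,0.4,0],[0,0,0],0],
    [[0,0.6,0],[0,0,0],0],
    [[0,0.8,0],[0,0,0],0],
  ],
)

```text
time_s: 7.87
eef_pos: [0.5686, 0.038, 0.1664]
eef_rot: [0.998, 0.06, -0.0, 0.0]
ft_force: [0.0, -0.3, -0.2]
gripper_width: 0.0004
gripper_force: 0.0
```

```bash
python3 go.py -1 155 90
```

```text
t 7.87 case x,y mm -0.7 -23.8 tip z 88.35 F [ 0.  -0.3 -0.2] w 0.0004
shift cm [ -0.03 -17.88  -0.17] turn [ 0.     0.001 -0.   ]
```

Force vanished and the tip dropped at y ≈ -24, so the notch is found where the camera showed it. Centre in it, then press.

Request:
play_rows(
  targets=[
    [[0,0.3,0],[0,0,0],0],
    [[0,0.6,0.1],[0,0,0],0],
    [[0,0.9,0.3],[0,0,0],0],
    [[0,1.2,0.5],[0,0,0],0],
    [[0,1.3,0.7],[0,0,0],0],
    [[0,1.3,0.85],[0,0,0],0],
    [[0,1.3,0.95],[0,0,0],0],
    [[0,1.3,0.95],[0,0,0],0],
  ],
)

```text
time_s: 8.53
eef_pos: [0.5702, 0.0255, 0.1568]
eef_rot: [0.998, 0.06, -0.0, 0.0]
ft_force: [-0.1, 0.1, -0.7]
gripper_width: 0.0003
gripper_force: 0.0
```

Request:
play_rows(
  targets=[
    [[0,0,0.1],[0,0,0],0],
    [[0,0,0.2],[0,0,0],0],
    [[0,0,0.3],[0,0,0],0],
    [[0,0,0.4],[0,0,0],0],
    [[0,0,0.5],[0,0,0],0],
    [[0,0,0.6],[0,0,0],0],
    [[0,0,0.65],[0,0,0],0],
    [[0,0,0.65],[0,0,0],0],
  ],
)

```text
time_s: 9.2
eef_pos: [0.5704, 0.0255, 0.1511]
eef_rot: [0.998, 0.06, 0.0, 0.0]
ft_force: [-1.9, 0.1, 5.9]
gripper_width: 0.0003
gripper_force: 2.6
```

```bash
python3 go.py -1 -37 70
```

```text
t 9.2 case x,y mm -0.5 -36.4 tip z 73.11 F [-1.9  0.1  5.9] w 0.0003
shift cm [-0.05  0.06  0.31] turn [ 0.    -0.001  0.   ]
```

Request:
play_rows(
  targets=[
    [[0,0,0.06],[0,0,0],0],
    [[0,0,0.12],[0,0,0],0],
    [[0,0,0.18],[0,0,0],0],
    [[0,0,0.24],[0,0,0],0],
    [[0,0,0.3],[0,0,0],0],
    [[0,0,0.34],[0,0,0],0],
    [[0,0,0.34],[0,0,0],0],
  ],
)

```text
time_s: 9.78
eef_pos: [0.5703, 0.0255, 0.1478]
eef_rot: [0.998, 0.06, 0.0, 0.0]
ft_force: [-1.9, 0.5, 6.6]
gripper_width: 0.0003
gripper_force: 3.5
```

Request:
play_rows(
  targets=[
    [[0,0,0.04],[0,0,0],0],
    [[0,0,0.08],[0,0,0],0],
    [[0,0,0.08],[0,0,0],0],
  ],
)

```text
time_s: 10.03
eef_pos: [0.5704, 0.0255, 0.1477]
eef_rot: [0.998, 0.061, 0.001, 0.0]
ft_force: [-4.0, 1.1, 14.0]
gripper_width: 0.0005
gripper_force: 7.4
```

```bash
python3 go.py -1 -37 70
```

```text
t 10.03 case x,y mm -0.5 -36.4 tip z 69.75 F [-4.   1.1 14. ] w 0.0005
shift cm [-0.05  0.06 -0.03] turn [ 0.    -0.001  0.   ]
```

Force rose to 14 N with no more travel at tip z 69.8 mm, so the catch is bottomed out. Lifting straight up.

Request:
play_rows(
  targets=[
    [[0,0,-0.2],[0,0,0],0],
    [[0,0,-0.8],[0,0,0],0],
    [[0,0,-2.0],[0,0,0],0],
    [[0,0,-4.0],[0,0,0],0],
    [[0,0,-7.0],[0,0,0],0],
    [[0,0,-10.0],[0,0,0],0],
    [[0,0,-13.0],[0,0,0],0],
    [[0,0,-15.0],[0,0,0],0],
  ],
)

```text
time_s: 10.7
eef_pos: [0.5705, 0.0255, 0.2996]
eef_rot: [0.998, 0.06, 0.001, 0.0]
ft_force: [0.3, -0.9, 1.0]
gripper_width: 0.0003
gripper_force: 0.0
```

Request:
play_rows(
  targets=[
    [[-6,0,0],[0,0,0],0],
    [[-6,0,0],[0,0,0],0],
    [[-6,0,0],[0,0,0],0],
    [[-6,0,0],[0,0,0],0],
    [[-6,0,0],[0,0,0],0],
    [[-6,0,0],[0,0,0],0],
  ],
)

```text
time_s: 11.2
eef_pos: [0.5115, 0.0182, 0.2963]
eef_rot: [0.998, 0.06, 0.0, 0.0]
ft_force: [0.9, 0.1, 1.1]
gripper_width: 0.0004
gripper_force: 0.0
```

```bash
python3 - <<'E'
import go,cv2
from bench import bot
go.rep()
f=bot.grab_frame("wrist");g=bot.grab_frame("side");cv2.imwrite("pics/b.png",cv2.hconcat([cv2.resize(f["img"],(400,300)),cv2.resize(g["img"][90:342,120:456],(400,300))])[:,:,::-1])
E
```

```text
t 11.2 case x,y mm -59.8 -36.5 tip z 218.33 F [0.9 0.1 1.1] w 0.0004
```

View pics/b.png

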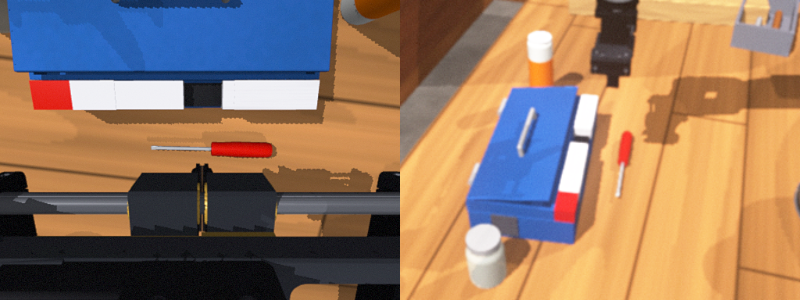

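The lid stands ajar: its front is raised in the side view at about (535,195), and the catch sits deep in the notch at about (203,95) in the wrist view. Jar, can and driver haven't moved, and the arm is clear.

```bash
python3 -c "
from bench import bot
print(bot.close_job())"
```

```text
the job is handed in; nothing more can be done
None
```

The job is handed in after about 11 s of robot time: I swept the edge from the red end in light contact (about 5–9 N in the readings), found the notch about 37 mm past the middle and pressed the catch to its stop (14 N). The lid came ajar, the arm is clear, and the jar, spray can and screwdriver look unmoved in the last pictures.

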